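Load the parrot's foraging drawer through its spring lid

TASK

Load the small pine cylinder waiting on the ledge of the blue foraging feeder into the feeder's drawer: press the thumb rail down with one fingertip so that the spring lid stands open, keep holding it open, and with the other fingertip push the cylinder along the ledge and under the lid until it drops into the drawer. Then let the lid spring shut over it and draw back. Only push the cylinder, never lift or carry it, and leave the other things on the counter where they are.

Things in the scene. Friction and masses are not known exactly. Their poses are not given: they have to be found in the camera images.
- feeder: Blue plastic foraging feeder fixed to the counter, 160 x 76 mm. Origin on the counter (z 0) on the ledge's centre line, under the front edge of the lid; +x = loading direction along the ledge to the hatch, +z up; the thumb rail is on its +y side, hanging outside the housing wall (y 36 mm). Level ledge 70 mm above the counter, x -100 to -6 mm, between guide rails 7 mm high (inner faces y +-18).
- sill (a point): Edge where the ledge ends and the hatch opening begins, on the centre line at ledge height (feeder x -6, z 70 mm). The opening is 52 mm long (feeder x -6 to 46) and 36 mm wide, and drops straight to the drawer floor 59 mm below. From feeder x 0 to 50 the hatch has side cheeks 14 mm above the ledge.
- lid (a joint): Spring lid, rad: 0 shut, 1.2 fully open (stop); no latch, shuts by itself when let go. Hinge line parallel to feeder x at feeder y 24, z 86 mm. Pressing the thumb rail down opens it (about 1.5 N to start, 3.5 N near the stop); it swings up and over towards feeder +y. From about 0.85 rad it is clear of the cylinder.
- lid_edge (a point): Middle of the lid's free edge, opposite the hinge. The lid is an aluminium plate 3 mm thick, feeder x 0 to 48, y -19 to 23 mm when shut, level, underside 15 mm above the ledge: too low for the cylinder to pass. At 1.1 rad this edge is about 125 mm above the counter.
- rail_mid (a point): Mid point of the axis of the thumb rail: steel bar 10 mm thick, 126 mm long, parallel to feeder x (x -78 to 48 mm). It is rigidly joined to the lid across the hinge, 30 mm from the hinge line: lid shut, 40 degrees above level (feeder y 47, z 105 mm); level at 0.70 rad; at 1.1 rad 23 degrees below (y 52, z 74 mm). A fingertip can slide along it while pressing; its arms dip below it.
- pine_center (a point): Centre of the loose pine cylinder, 28 mm in diameter, 26 mm tall, about 14 g, standing upright on the ledge 27 to 58 mm before the feeder's origin, between the guide rails.
- drawer_floor (a point): Centre of the drawer's inner floor, under the hatch, 11 mm above the counter; the drawer's inside is 62 mm (feeder x) by 66 mm. The drawer is shut and stays so.
- mirror: Bystander: acrylic mirror square 85 x 85 x 5 mm lying flat beside the feeder on its -y side; origin under its centre.
- ring: Bystander: pine ring, 44 mm across, 14 mm high, lying flat on the counter on the feeder's -y side; origin under its centre.
- spool: Bystander: pine spool, 38 mm across, 44 mm tall, standing on the counter on the feeder's +y side, beyond the thumb rail; origin under its centre.
- dish: Bystander: steel dish, 116 mm across, 35 mm high; origin under its centre.
- ball_center (a point): Bystander: centre of the yellow hard-plastic ball, 42 mm across, lying in the dish.
- jar: Bystander: amber glass jar, 68 mm across, 90 mm tall; origin under its centre.
- tin: Bystander: steel tin, 72 mm across, 75 mm tall; origin under its centre.
There are look-alikes about, which are no part of the job. What is shaped like the part that bears pine_center but pink is not meant. Of the things that look like the feeder, the smaller one is meant.

How it is judged:
On the way, in this order (a step that is already met when the one before it is completed fails the run):
1. the lid is held open by a fingertip while the cylinder still waits on the ledge (value of joint lid above 0.8 rad and contact force between the fingers and lid above 0.3 N and x of pine_center in the frame of feeder below -0.012 m and z of pine_center in the frame of feeder above 0.075 m), for 0.2 s.
2. the cylinder has gone under the lid and into the drawer while a fingertip still holds the lid open (value of joint lid above 0.6 rad and contact force between the fingers and lid above 0.3 N and x of pine_center in the frame of feeder above -0.006 m and z of pine_center in the frame of feeder below 0.055 m), for 0.05 s.
At the end, for the whole second after the job is handed in: The pine cylinder lies at rest on the drawer floor (its centre less than 30 mm above it, within the drawer's walls) and the lid is shut (under 0.06 rad) (value of joint lid below 0.06 rad and x of pine_center in the frame of drawer_floor between -0.031 and 0.031 m and y of pine_center in the frame of drawer_floor between -0.033 and 0.033 m and z of pine_center in the frame of drawer_floor below 0.03 m and linear speed of pine below 0.03 m/s); the robot touches nothing.
It fails at once if the cylinder is lifted (its centre more than 15 mm above where it stands on the ledge) (z of pine_center in the frame of feeder above 0.098 m).
It fails at once if the cylinder falls off the ledge outside the feeder (y of pine_center in the frame of feeder above 0.042 m or y of pine_center in the frame of feeder below -0.046 m or x of pine_center in the frame of feeder below -0.105 m).
It fails at once if a bystander is moved by more than 20 mm (distance of any of mirror, ring, spool, dish, ball_center, jar, tin from where it was at the start of the episode above 0.02 m).
It also fails if it takes over 38 s, if anything falls off the work surface, if the arm or the gripper's body presses on something with over 40 N, if the wrist force passes 120 N, or if a joint passes its speed limit or range.

ROBOT

A 6-joint arm with a two-finger parallel gripper is mounted at the origin on the work surface. World frame = base frame: x ahead of the robot, y to its left, z up, the work surface at z = 0. Lengths are in m, angles in rad, forces in N, time in s.
With the tool pointing down it reaches from about 0.35 to 0.775 m from the base axis. Payload 7.3 kg.
Tool frame: the origin (TCP) lies midway between the tips of the shut fingers; the grasp point (between the pads) lies 19 mm behind it; z points along the fingers, y is the direction in which the jaws open and shut (so a half turn about z gives the same grasp; the last joint's range is limited). The gripper opens to 92 mm and grips with 3 to 60 N. Pads are 19 mm wide; open, the fingers measure 130 mm over their backs; the gripper's body (75 mm by 190 mm) begins 47 mm behind the grasp point.
Start: joints at [-0.146, 0.342, 1.524, -0, 1.275, -0.146], TCP at [0.525, 0, 0.227] pointing down, gripper open.
Joint ranges: [-2.53, 2.53], [-0.77, 2.02], [0.04, 2.7], [-1, 4.14], [0.28, 2.66], [-3.11, 3.11]. Speed limits (rad/s): [2.57, 2.57, 3.14, 3.14, 3.14, 3.14].

INTERFACE

Orientations are given as [roll, pitch, yaw] about the fixed x, y, z axes, in that order (R = Rz(yaw) Ry(pitch) Rx(roll)).
In Python, from cell import status, eyes, job gives the robot as it stands.
- The arm moves only by the tool jog_arm, never from a script. Its argument "series" is a list of rows, each a list of 3 entries, a list of its own where there are three numbers: the gripper command: -1 is shut, 1 is fully open, values between are in proportion, then the shift along the tool's x, y, z in m, then the turn, a rotation vector about the tool's x, y, z in rad. In form: [[grip, [x, y, z], [ax, ay, az]], ...]. A call has 1 to 12 rows; each row is the pose to reach, as a shift and turn from the pose commanded when the call began, along the tool's axes at that moment; what a row does not reach only later rows make up. A row lasts 1/12 s, in which the tool goes at most 41.7 mm and 7.16 degrees, less where a joint would pass 70% of its speed; a pose out of reach is approached as far as the arm can. A call with a gripper value outside its range is refused whole. The fingers move at their own pace and stop on an object; "squeeze" is the grip in N (left out, the last holds). Time passes only in rows, so rows that repeat a pose let the fingers close. It gives the time, the measured TCP pose, the force and the opening at its end, in the units of the state.
- status.observe(): the state, without advancing time (a new reading comes with each control period).
- eyes.read_camera(name): name is "scene" or "side" or "wrist"; returns a dict with "img" (384x512x3 uint8, red, green, blue), "range_z" (384x512 float32, m along the optical axis (not along the pixel's ray), 0 where there is no reading), "camera_matrix" (3x3 intrinsics, pixels), "k1" (the pictures are not rectified: a ray, as slopes to the right and down, at radius r is drawn at 1 + k1 r^2 times it, then the intrinsics apply), "T" (4x4, takes a point from camera to world coordinates); the wrist camera has in their place "tool_from_camera" (4x4, takes a point from camera to tool coordinates, whose origin is the TCP and whose axes are the flange's). Camera axes: x right, y down, z forward; pixel columns grow to the right and rows downward; lengths in m; the calibration is good to about 2 mm. A picture is of the moment at which its call begins: read the wrist's pose just before it.
- job.hand_in(): hands the job in, once; it reports no verdict.
The state is a dict: "time": time; "qpos": joint angles; "qvel": joint speeds; "joint_efforts": joint torques, N m; "tool_pos": TCP position; "tool_rot": TCP orientation; "contact_force": force on the tool from outside, world axes, zero at the start; "torque": the same for the moment, N m; "opening": finger opening in m.
Only numpy, scipy, OpenCV 4.12 (cv2) and the standard library are available. Lean on these libraries where they do the work, as an engineer would, in place of code of your own. Each camera call takes 0.05 s, during which the arm holds its last target.

## Working session

There is one attempt and no reset: what is moved stays moved. The work goes in short steps, Python scripts to look and compute and a tool call to move; the robot and the scene stay as the last step left them, time stands still between calls to the robot, and variables do not carry over. Pictures are saved under pics/ and viewed, and the job is handed in when it is done.

Besides the shell and the picture viewer there is one more tool, called after "Request:" as name(argument=value, ...) on one line, values as JSON. jog_arm: Moves the arm, as the interface text tells. Its arguments: {"type":"object","properties":{"series":{"type":"array","items":{"type":"array"}},"squeeze":{"type":"number"}},"required":["series"]}

```bash
ls; mkdir -p pics; cat > h.py <<'E'
import numpy as np, cv2
from cell import status, eyes, job
def cam(n):
    c=eyes.read_camera(n); np.savez(f'{n}.npz',**{k:np.array(v) for k,v in c.items()}); return c
def save(img,name,crop=None,s=1):
    if crop: x0,y0,x1,y1=crop; img=img[y0:y1,x0:x1]
    img=cv2.resize(img,None,fx=s,fy=s,interpolation=cv2.INTER_CUBIC)
    cv2.imwrite(f'pics/{name}.png',img[:,:,::-1])
def rays(c,uv):
    K=np.array(c['camera_matrix']);k1=float(c['k1'])
    d=(np.atleast_2d(uv)-K[:2,2])/[K[0,0],K[1,1]]
    u=d.copy()
    for _ in range(20): u=d/(1+k1*(u**2).sum(1,keepdims=True))
    return np.c_[u,np.ones(len(u))]
def pts(c,uv,T=None):
    T=np.array(c['T']) if T is None else T
    uv=np.atleast_2d(uv); r=rays(c,uv); z=c['range_z'][uv[:,1].astype(int),uv[:,0].astype(int)]
    return (r*z[:,None])@T[:3,:3].T+T[:3,3]
def atz(c,uv,z):
    T=np.array(c['T']); r=rays(c,uv)@T[:3,:3].T; o=T[:3,3]
    return o+r*((z-o[2])/r[:,2])[:,None]
def proj(c,P):
    T=np.array(c['T']);K=np.array(c['camera_matrix']); p=(np.atleast_2d(P)-T[:3,3])@T[:3,:3]
    s=p[:,:2]/p[:,2:]; s=s*(1+float(c['k1'])*(s**2).sum(1,keepdims=True)); return s*[K[0,0],K[1,1]]+K[:2,2]
E
python3 - <<'E'
from h import *
print(status.observe())
for n in ('scene','side','wrist'):
    c=cam(n); save(c['img'],n+'0',s=1.5); print(n,c.get('T',c.get('tool_from_camera')),c['camera_matrix'],c['k1'])
E
```

```text
pics
{'time': 0.0, 'qpos': array([-1.45994042e-01,  3.42725029e-01,  1.52501763e+00, -2.34703453e-06,
        1.27537321e+00, -1.46015095e-01]), 'qvel': array([ 2.28948691e-03,  1.52401496e-03,  6.36969153e-04, -1.29113240e-03,
        3.83168796e-05, -2.99188558e-04]), 'joint_efforts': array([ 7.61924657e-04, -4.31245601e+01, -2.44219762e+01,  7.17750052e-02,
        5.59406646e-02, -1.04314388e-04]), 'tool_pos': array([5.24600057e-01, 8.34723040e-05, 2.26043543e-01]), 'tool_rot': array([-3.14008533e+00, -2.19401548e-04,  1.57081790e+00]), 'contact_force': array([-0.95450165, -0.17919457, -0.17970002]), 'torque': array([ 0.00013149, -0.03727116, -0.00986821]), 'opening': 0.09213174138654716}
scene [[ 0.84879007  0.31228097 -0.42665679  1.18860292]
 [ 0.52871658 -0.50705601  0.68070036 -0.86993874]
 [-0.00376912 -0.80335222 -0.59549223  0.93201927]
 [ 0.          0.          0.          1.        ]] [[479.15740402   0.         255.55529528]
 [  0.         479.15740402 190.73520194]
 [  0.           0.           1.        ]] 3.714778683498879e-05
side [[-0.71658942 -0.37137135  0.59040912 -0.26172473]
 [-0.69733119  0.36309037 -0.61797621  0.94022691]
 [ 0.01512679 -0.85454591 -0.51915554  0.86588874]
 [ 0.          0.          0.          1.        ]] [[439.72522563   0.         266.9139169 ]
 [  0.         439.72522563 193.38074338]
 [  0.           0.           1.        ]] -0.14253001822229308
wrist [[-9.17911220e-04 -9.65821492e-01 -2.59206487e-01  7.00237812e-02]
 [ 9.99999537e-01 -9.61448412e-04  4.11901143e-05  1.18324739e-04]
 [-2.88995963e-04 -2.59206329e-01  9.65821927e-01 -1.57719069e-01]
 [ 0.00000000e+00  0.00000000e+00  0.00000000e+00  1.00000000e+00]] [[289.15147461   0.         254.84316021]
 [  0.         289.15147461 192.09897087]
 [  0.           0.           1.        ]] 0.004705365287455686
```

View pics/scene0.png

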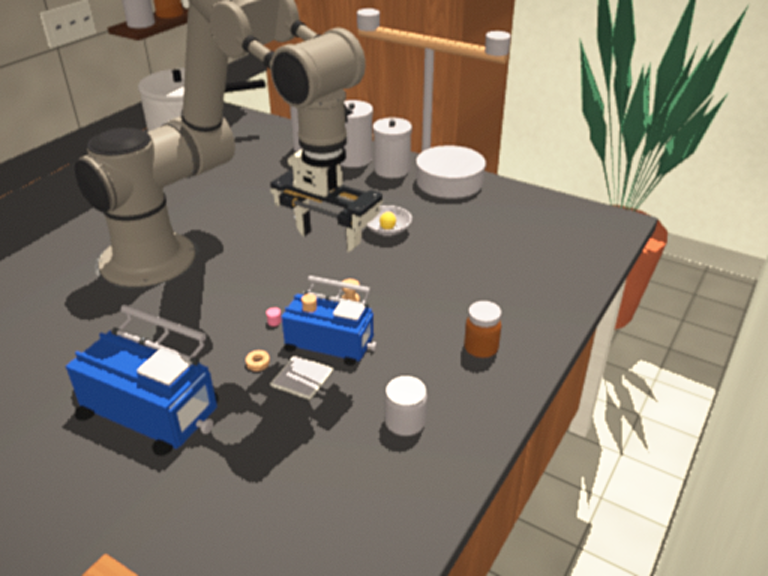

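View pics/side0.png

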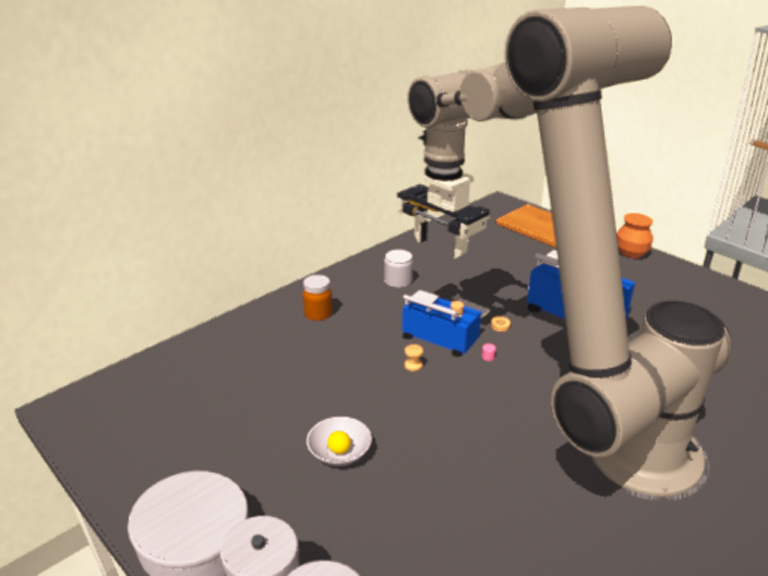

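View pics/wrist0.png

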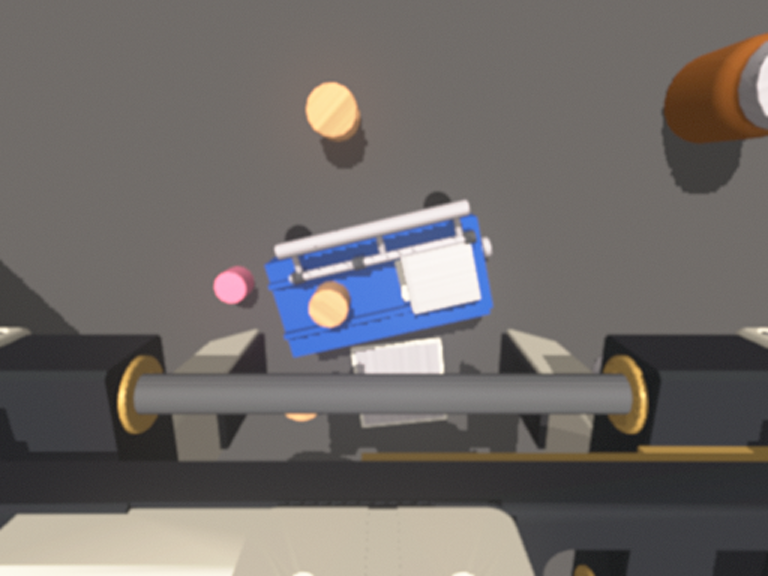

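The smaller blue feeder is at about scene (330,325) of the 1.5x picture, while the larger look-alike is at (140,385). The pine cylinder is on its ledge at wrist (329,305), and the pink look-alike stands on the counter at (233,285). Next I'll enlarge and measure.

```bash
python3 - <<'E'
from h import *
from scipy.spatial.transform import Rotation as R
s=status.observe()
Tw=np.eye(4);Tw[:3,:3]=R.from_euler('xyz',s['tool_rot']).as_matrix();Tw[:3,3]=s['tool_pos']
c=dict(np.load('wrist.npz')); T=Tw@c['tool_from_camera']; c['T']=T; np.save('Tw.npy',T)
save(c['img'],'w_crop',(170,120,340,250),4.5)
c2=dict(np.load('scene.npz')); save(c2['img'],'s_crop',(170,170,260,250),8)
c3=dict(np.load('side.npz')); save(c3['img'],'d_crop',(255,120,345,240),6)
v,u=np.mgrid[0:384,0:512]; uv=np.c_[u.ravel(),v.ravel()]
P=pts(c,uv,T); z=c['range_z'].ravel()
ok=(z>0)&(v.ravel()<235)
img=c['img'].reshape(-1,3).astype(int)
orange=ok&(img[:,0]>180)&(img[:,2]<130)&(img[:,1]>110)&(P[:,2]>0.085)&(P[:,2]<0.11)
print('pine top',orange.sum(),P[orange].mean(0),P[orange].min(0),P[orange].max(0))
grey=ok&(img.min(1)>150)&(P[:,2]>0.08)&(P[:,2]<.097); print('lid',grey.sum(),P[grey].mean(0),np.median(P[grey,2]))
rail=ok&(img.min(1)>100)&(P[:,2]>0.102)&(P[:,2]<.12)&(v.ravel()<175)&(v.ravel()>125); print('rail',rail.sum(),P[rail].mean(0),P[rail].min(0),P[rail].max(0))
for m,n in((rail,'rail'),(grey,'lid')):
    r=cv2.minAreaRect((P[m][:,:2]*1000).astype(np.float32)); print(n,r)
blue=ok&(img[:,2]>img[:,0]+50)&(P[:,2]>0.06)&(P[:,2]<.1)
print('blue',cv2.minAreaRect((P[blue][:,:2]*1000).astype(np.float32)),np.percentile(P[blue,2],[5,50,95]))
E
```

```text
pine top 36 [ 0.49069709 -0.01143103  0.08953817] [ 0.47909248 -0.02036546  0.08552853] [ 0.499708   -0.00820143  0.09480948]
lid 3129 [0.56017081 0.00707725 0.0891483 ] 0.08820027695575694
rail 1357 [0.51794918 0.03469278 0.10897008] [0.45518284 0.01597951 0.10425776] [0.57856963 0.05234384 0.11264106]
rail ((516.993896484375, 34.0224609375), (126.15513610839844, 10.135092735290527), 13.32170295715332)
lid ((624.4736328125, 36.85331726074219), (334.2283935546875, 76.25440979003906), 24.012117385864258)
blue ((523.0195922851562, -13.881591796875), (160.55010986328125, 79.299072265625), 13.035999298095703) [0.06781924 0.0698807  0.07658065]
```

View pics/w_crop.png

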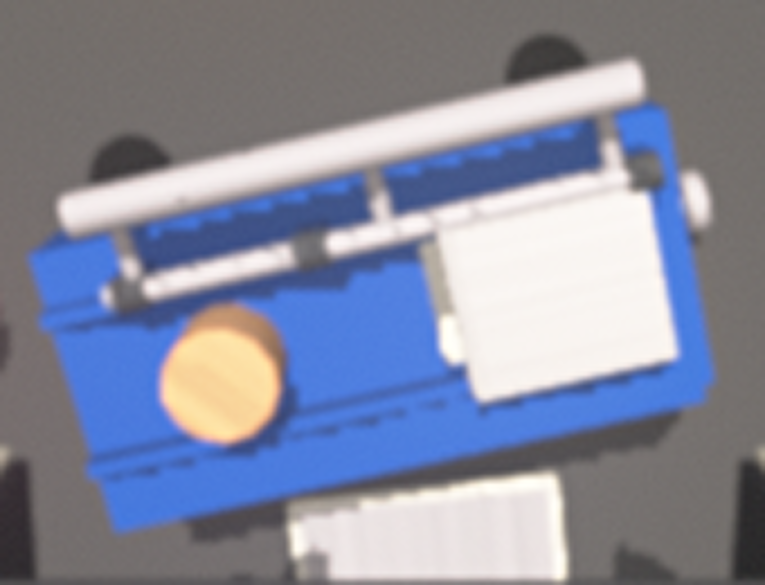

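View pics/s_crop.png

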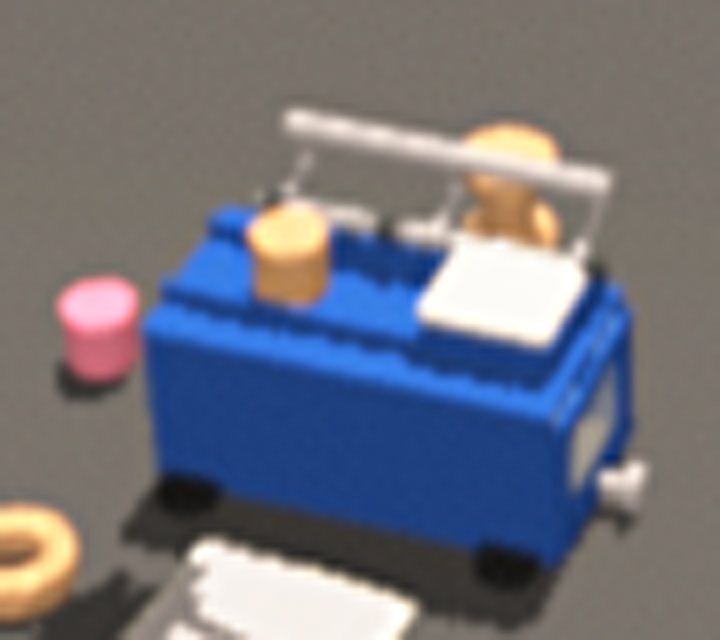

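View pics/d_crop.png

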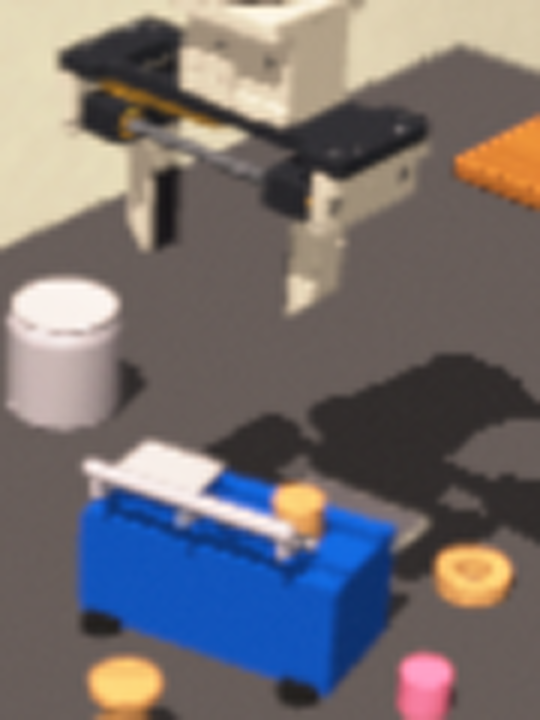

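```bash
cat >> h.py <<'E'
TH=0.2305; FO=np.array([0.5423,-0.0086,0])
FR=np.array([[np.cos(TH),-np.sin(TH),0],[np.sin(TH),np.cos(TH),0],[0,0,1]])
def tof(P): return (np.atleast_2d(P)-FO)@FR
def tow(P): return np.atleast_2d(P)@FR.T+FO
def wristcam():
    from scipy.spatial.transform import Rotation as R
    s=status.observe(); c=cam('wrist')
    Tw=np.eye(4);Tw[:3,:3]=R.from_euler('xyz',s['tool_rot']).as_matrix();Tw[:3,3]=s['tool_pos']
    c['T']=Tw@c['tool_from_camera']; return c
E
python3 - <<'E'
from h import *
c=dict(np.load('wrist.npz')); c['T']=np.load('Tw.npy')
print('pine',tof(atz(c,[[219.1,204.4]],.096))*1000)
uv=np.array([[170+x/4.5,120+y/4.5] for x,y in[(437,232),(648,190),(678,357),(482,402)]])
print('lid corners',tof(atz(c,uv,.088)).round(4)*1000)
c2=dict(np.load('scene.npz'))
print('pine scene top',tof(atz(c2,[[170+290/8,170+228/8]],.096))*1000)
im=c2['img'].copy()
for p in proj(c2,tow([[0,0,.085],[-.1,.018,.07],[-.1,-.018,.07],[-.078,.047,.105],[.048,.047,.105],[-.06,-.038,.07]])): cv2.circle(im,tuple(np.round(p).astype(int)),1,(255,0,0),-1)
save(im,'s_chk',(170,170,260,250),8)
# fingers from depth of wrist in tool frame
T=np.array(c['tool_from_camera']); 
v,u=np.mgrid[220:384:1,0:512:1]; uv=np.c_[u.ravel(),v.ravel()]
Q=pts(c,uv,T); ok=(c['range_z'][uv[:,1],uv[:,0]]>0)
for lo in np.arange(-.06,.005,.01):
    for sg in(-1,1):
        m=ok&(Q[:,2]>lo)&(Q[:,2]<lo+.01)&(sg*Q[:,1]>0.02)&(abs(Q[:,0])<.05)
        if m.sum()>3: print(round(lo,3),sg,m.sum(),Q[m].min(0)*1000,Q[m].max(0)*1000)
E
```

```text
pine [[-56.15711623   1.03585873  96.        ]]
lid corners [[  0.2  21.9  88. ]
 [ 49.3  20.4  88. ]
 [ 49.2 -20.5  88. ]
 [  1.6 -20.9  88. ]]
pine scene top [[-54.60629629   0.86573714  96.        ]]
-0.06 -1 355 [ -9.55016365 -48.98495714 -59.94645881] [ 10.2467841  -47.26033388 -50.01684752]
-0.06 1 327 [ -6.71930478  47.24646462 -59.8757505 ] [ 10.35965994  49.3062103  -50.00356634]
-0.05 -1 359 [-10.53623044 -48.80163774 -49.99678451] [  4.39508191 -45.14413452 -40.01247476]
-0.05 1 338 [-10.82669046  45.25323276 -49.99640593] [  4.28420972  48.79929598 -40.01149821]
-0.04 -1 334 [ -9.55572466 -63.64754093 -39.97021586] [ 11.96969115 -45.40919449 -30.01881559]
-0.04 1 347 [ -9.43521209  45.2219644  -39.7794026 ] [ 11.7707638   64.27176754 -30.00183452]
-0.03 -1 377 [ -9.41932278 -63.17795443 -29.97227293] [ 11.82173943 -45.23123667 -20.00261495]
-0.03 1 370 [ -9.39036282  45.37704286 -29.99856571] [ 11.9065704   62.78930539 -20.00621354]
-0.02 -1 330 [ -1.08360193 -62.53595498 -19.92046337] [ 11.7577052  -45.54826534 -10.02277396]
-0.02 1 327 [ -1.82505995  45.35528174 -19.99081129] [ 11.55062293  62.26386026 -10.01086399]
-0.01 -1 238 [ -5.7833802  -59.33799027  -9.93201884] [ 1.15241309e+01 -4.55396127e+01 -6.96727910e-04]
-0.01 1 232 [-6.47945363 45.41214314 -9.96760503] [ 1.17667769e+01  6.09362700e+01 -5.23039392e-03]
0.0 -1 6 [-2.84760311e+00 -4.68607332e+01  2.24774045e-02] [  9.72479683 -45.96463926   1.06317157]
0.0 1 11 [-4.56995663 45.74576396  0.05380037] [10.86569138 49.63406001  1.39403165]
```

View pics/s_chk.png

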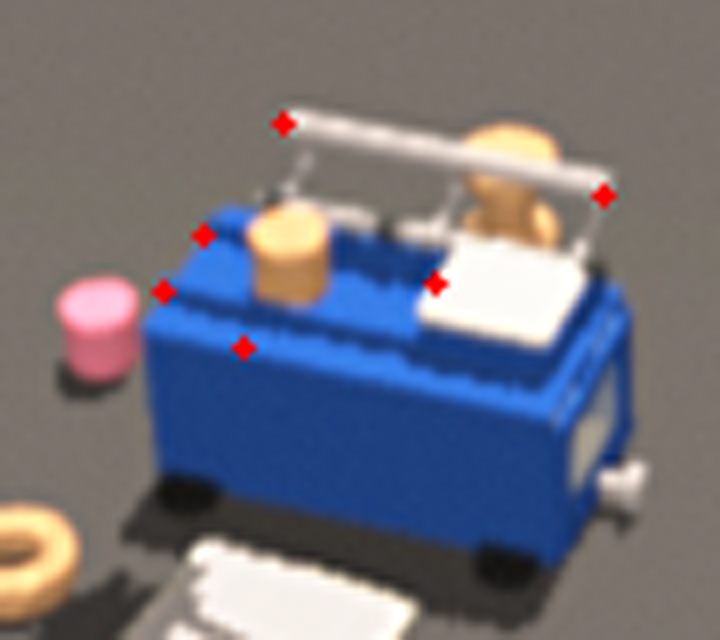

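```bash
python3 - <<'E'
from h import *
C=tow([[-.0744,.0266,0]])[0]; print(C, C-[.5246,0,0])
c=dict(np.load('wrist.npz')); T=c['tool_from_camera']
v,u=np.mgrid[200:384,0:512]; uv=np.c_[u.ravel(),v.ravel()]
Q=pts(c,uv,T); ok=(c['range_z'][uv[:,1],uv[:,0]]>0)&(Q[:,0]>8)&(Q[:,0]<13)
for lo in np.arange(-.03,.003,.003):
    for sg in(-1,1):
        m=ok&(Q[:,2]>lo)&(Q[:,2]<lo+.003)&(sg*Q[:,1]>0.02)
        if m.sum(): print(round(lo,3),sg,m.sum(),(Q[m].min(0)*1000).round(1),(Q[m].max(0)*1000).round(1))
E
```

```text
[4.63790559e-01 2.98744750e-04 0.00000000e+00] [-0.06080944  0.00029874  0.        ]
```

```bash
python3 - <<'E'
from h import *
c=dict(np.load('wrist.npz')); T=c['tool_from_camera']
v,u=np.mgrid[200:384,0:512]; uv=np.c_[u.ravel(),v.ravel()]
Q=pts(c,uv,T)*1000; ok=(c['range_z'][uv[:,1],uv[:,0]]>0)&(abs(Q[:,0])<14)
for lo in np.arange(-30,4,3):
    for sg in(-1,1):
        m=ok&(Q[:,2]>lo)&(Q[:,2]<lo+3)&(sg*Q[:,1]>20)&(Q[:,0]>7)
        if m.sum(): print(lo,sg,m.sum(),Q[m].min(0).round(1),Q[m].max(0).round(1))
E
```

```text
-30 -1 112 [  7.2 -63.1 -30. ] [ 11.8 -45.6 -27. ]
-30 1 105 [  7.3  45.4 -30. ] [ 11.9  62.8 -27. ]
-27 -1 106 [  7.2 -63.2 -27. ] [ 11.7 -45.6 -24. ]
-27 1 99 [  7.3  45.4 -27. ] [ 11.5  62.4 -24. ]
-24 -1 96 [  7.2 -63.1 -24. ] [ 11.6 -45.2 -21. ]
-24 1 107 [  7.2  45.5 -24. ] [ 11.7  62.7 -21. ]
-21 -1 92 [  7.1 -62.5 -21. ] [ 11.8 -45.5 -18.1]
-21 1 81 [  7.3  45.5 -21. ] [ 11.6  62.4 -18. ]
-18 -1 84 [  7.  -62.1 -18. ] [ 11.8 -45.7 -15.1]
-18 1 80 [  7.1  45.6 -18. ] [ 11.5  62.2 -15.1]
-15 -1 73 [  7.  -61.9 -15. ] [ 11.6 -45.7 -12. ]
-15 1 86 [  7.6  45.6 -15. ] [ 11.5  62.3 -12.1]
-12 -1 69 [  7.3 -60.3 -12. ] [ 11.5 -45.7  -9.1]
-12 1 63 [  7.   45.5 -12. ] [11.7 60.9 -9. ]
-9 -1 56 [  7.1 -59.3  -9. ] [ 11.5 -45.7  -6. ]
-9 1 55 [ 7.  45.7 -8.9] [11.8 57.3 -6. ]
-6 -1 33 [  7.3 -56.1  -6. ] [ 11.5 -45.8  -3.2]
-6 1 34 [ 7.6 45.5 -6. ] [11.2 55.2 -3. ]
-3 -1 34 [  7.4 -53.3  -2.9] [ 11.3 -45.9  -0. ]
-3 1 29 [ 7.5 45.4 -3. ] [11.2 51.6 -0.1]
0 -1 2 [  9.4 -46.9   0.1] [  9.7 -46.6   1.1]
0 1 4 [ 9.5 47.4  0.1] [10.9 49.6  0.5]
```

Request:
jog_arm(series=[[0.03,[0,-0.02,0],[0,0,0.12]],[0.03,[0,-0.04,0],[0,0,0.24]],[0.03,[0,-0.06,0],[0,0,0.36]],[0.03,[0,-0.061,0],[0,0,0.48]],[0.03,[0,-0.061,0],[0,0,0.6]],[0.03,[0,-0.061,0],[0,0,0.72]],[0.03,[0,-0.061,0],[0,0,0.84]],[0.03,[0,-0.061,0],[0,0,0.96]],[0.03,[0,-0.061,0],[0,0,1.08]],[0.03,[0,-0.061,0],[0,0,1.2]],[0.03,[0,-0.061,0],[0,0,1.32]],[0.03,[0,-0.061,0],[0,0,1.44]]])

```text
time: 1.15
tool_pos: [0.4638, 0.0001, 0.2265]
tool_rot: [-3.141, 0.0, 0.125]
contact_force: [0.6, -0.5, -0.3]
opening: 0.0472
```

Request:
jog_arm(series=[[0.03,[0,0,0.02],[0,0,0.12]],[0.03,[0,0,0.04],[0,0,0.24]],[0.03,[0,0,0.06],[0,0,0.28]],[0.03,[0,0,0.08],[0,0,0.28]],[0.03,[0,0,0.1],[0,0,0.28]],[0.03,[0,0,0.1],[0,0,0.28]]])

```text
time: 1.65
tool_pos: [0.4616, 0.0004, 0.1235]
tool_rot: [-3.142, 0.007, -0.149]
contact_force: [-1.0, -0.0, -0.9]
opening: 0.0467
```

```bash
python3 - <<'E'
from h import *
s=status.observe();print(s['time'],s['tool_pos'],s['tool_rot'],s['contact_force'],s['opening'],tof(s['tool_pos'])*1000)
c=wristcam(); save(c['img'],'w1',s=1.5)
np.savez('w1.npz',**c)
c=cam('scene');save(c['img'],'s1',(140,130,290,250),5)
c=cam('side');save(c['img'],'d1',(240,130,350,250),5)
E
```

```text
1.65 [4.61550964e-01 3.68011864e-04 1.23467579e-01] [-3.14150379  0.00707971 -0.14932148] [-1.00271059 -0.00263001 -0.88588746] 0.0467058544857407 [[-76.56453728  27.17910261 123.46757851]]
```

View pics/w1.png

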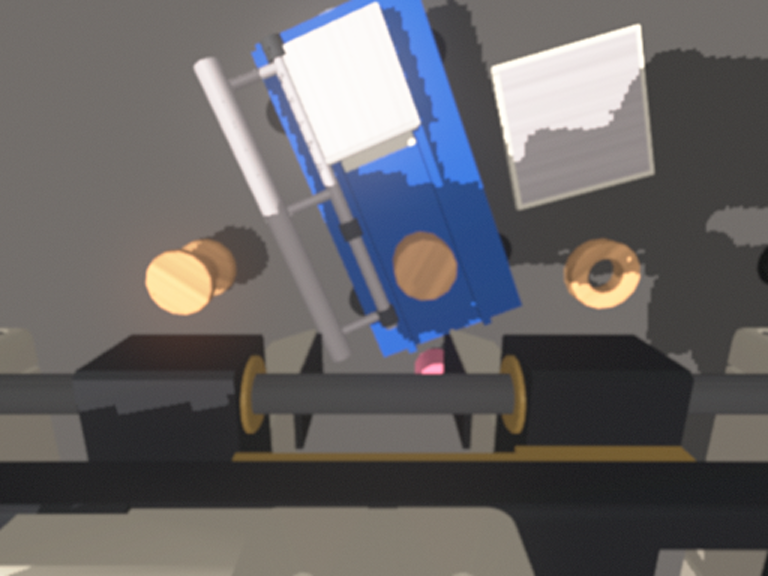

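View pics/s1.png

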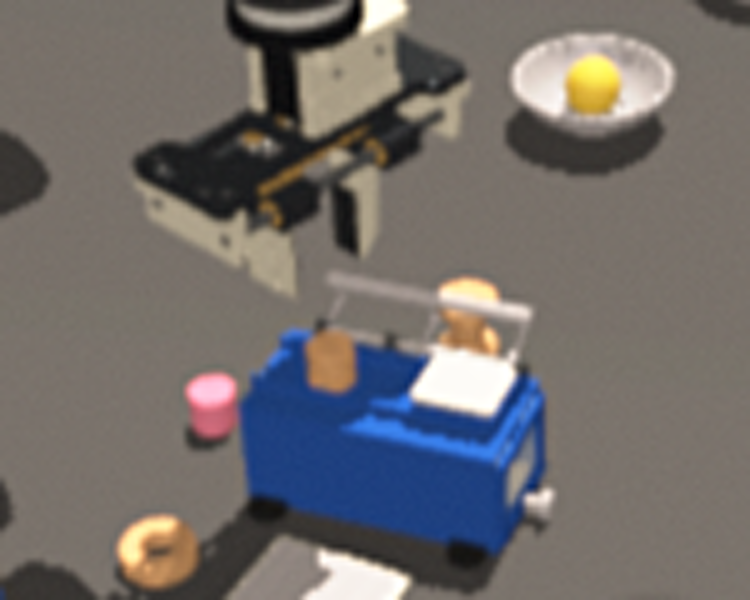

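View pics/d1.png

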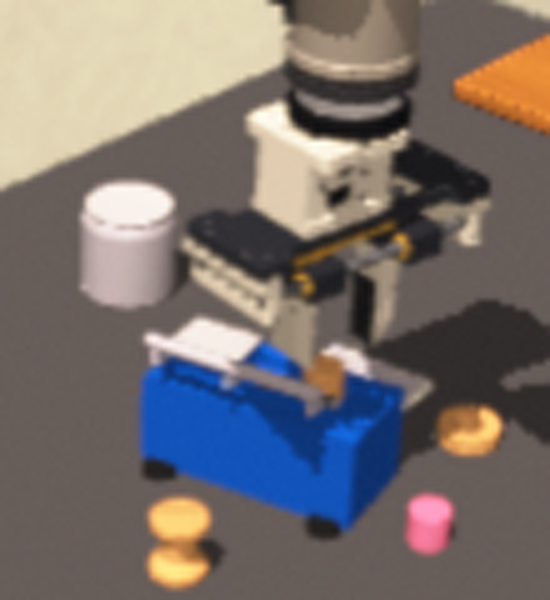

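```bash
python3 - <<'E'
from h import *
c=dict(np.load('w1.npz'))
print('pine',tof(atz(c,[[425/1.5,266/1.5]],.096))*1000)
print('rail ends',tof(atz(c,[[339/1.5,355/1.5],[207/1.5,65/1.5]],.108))*1000)
print('lid',tof(atz(c,np.array([[283,45],[378,3],[419,124],[330,162]])/1.5,.088))*1000)
g=.0467
s=status.observe(); y=s['tool_rot'][2]; p=s['tool_pos']
X=np.array([np.cos(y),np.sin(y),0]);D=np.array([-np.sin(y),np.cos(y),0])
for n,q in dict(railin=D*g/2,railf=D*g/2+X*.01,railb=D*g/2-X*.01,push=-D*g/2+X*.0105,pusho=-D*(g/2+.015)+X*.0105).items(): print(n,tof(p+q)*1000)
cv=proj(c,[p+D*g/2+X*.0,p+D*g/2+X*.01,p-D*g/2,p-D*g/2+X*.01]); print(cv*1.5)
E
```

```text
pine [[-55.52947937  -0.80915387  96.        ]]
rail ends [[-75.69247347  47.40932473 108.        ]
 [ 46.30346205  46.64202708 108.        ]]
lid [[ 48.07348732  20.39551543  88.        ]
 [ 47.5918327  -20.23467435  88.        ]
 [  0.27927389 -19.58282394  88.        ]
 [  0.14078739  20.98047439  88.        ]]
railin [[-65.17046408  47.79549161 127.44647303]]
railf [[-55.8826624   44.08918078 127.44647303]]
railb [[-74.45826576  51.50180244 127.44647303]]
push [[-72.72674389   0.5298314  127.44647303]]
pusho [[-78.28621013 -13.40187112 127.44647303]]
[[322.21744057 352.90733165]
 [321.21099728 328.35334104]
 [444.3545565  352.85143642]
 [445.33874469 328.28596959]]
```

Request:
jog_arm(series=[[0.03,[-0.0016,0,0.004],[0,0,0]],[0.03,[-0.0016,0,0.008],[0,0,0]],[0.03,[-0.0016,0,0.012],[0,0,0]],[0.03,[-0.0016,0,0.016],[0,0,0]],[0.03,[-0.0016,0,0.02],[0,0,0]],[0.03,[-0.0016,0,0.024],[0,0,0]],[0.03,[-0.0016,0,0.028],[0,0,0]],[0.03,[-0.0016,0,0.032],[0,0,0]],[0.03,[-0.0016,0,0.035],[0,0,0]],[0.03,[-0.0016,0,0.038],[0,0,0]],[0.03,[-0.0016,0,0.038],[0,0,0]]])

```text
time: 2.72
tool_pos: [0.4624, 0.0002, 0.0882]
tool_rot: [3.142, 0.0, -0.149]
contact_force: [0.1, 1.6, 2.6]
opening: 0.0475
```

```bash
cat > look.py <<'E'
from h import *
import sys
n=sys.argv[1]
s=status.observe();print(s['time'],s['tool_pos'],s['tool_rot'],s['contact_force'],s['opening'],tof(s['tool_pos'])*1000)
c=wristcam(); save(c['img'],'w'+n,s=1.5); np.savez('wl.npz',**c)
c=cam('scene');save(c['img'],'s'+n,(160,150,280,250),6)
c=cam('side');save(c['img'],'d'+n,(250,150,340,240),6)
E
python3 look.py 2
```

```text
2.7167 [4.62372571e-01 1.89405798e-04 8.81552285e-02] [ 3.14150110e+00  3.98080707e-04 -1.49288404e-01] [0.13020097 1.60152564 2.60931956] 0.04753385180650986 [[-75.80546588  26.81751258  88.15522849]]
```

View pics/w2.png

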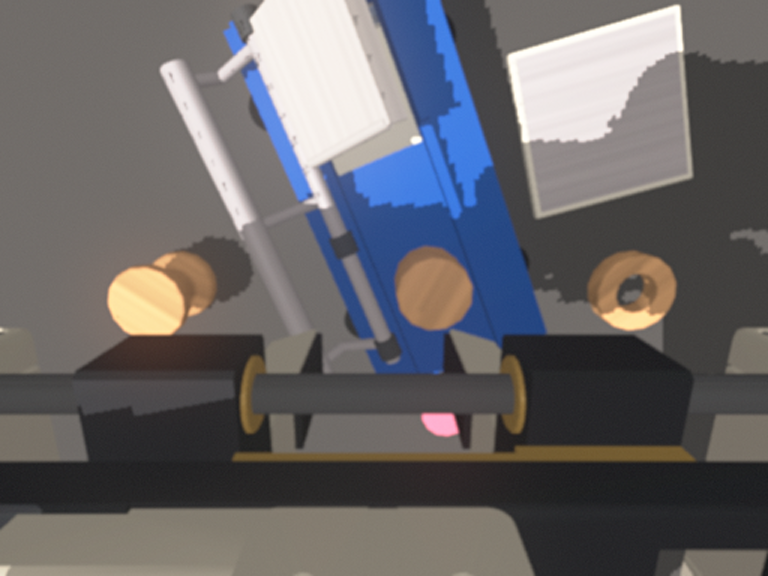

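View pics/s2.png

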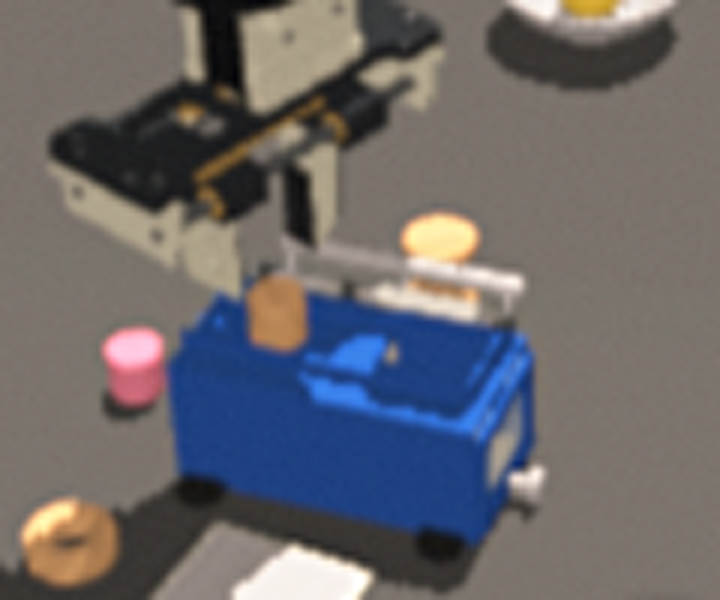

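View pics/d2.png

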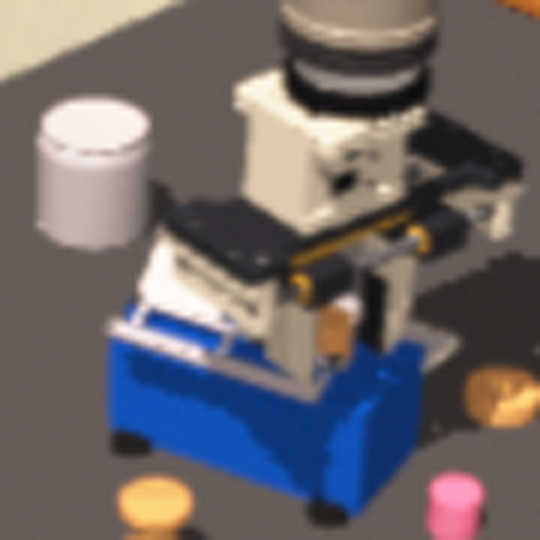

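The lid is swinging open with the fingertip on the rail, near (305,330) in the wrist picture. The cylinder still stands untouched at (434,288).

Request:
jog_arm(series=[[0.03,[0,0,0.003],[0,0,0]],[0.03,[0,0,0.006],[0,0,0]],[0.03,[0,0,0.009],[0,0,0]],[0.03,[0,0,0.0095],[0,0,0]],[0.03,[0,0,0.0095],[0,0,0]],[0.03,[0,0,0.0095],[0,0,0]],[0.03,[0,0,0.0095],[0,0,0]]])

```text
time: 3.45
tool_pos: [0.4627, -0.0, 0.0794]
tool_rot: [3.141, -0.001, -0.149]
contact_force: [0.0, -2.5, 4.2]
opening: 0.0468
```

```bash
python3 look.py 3
```

```text
3.45 [ 4.62687313e-01 -7.10577137e-06  7.93758105e-02] [ 3.14131755e+00 -6.43490283e-04 -1.49231604e-01] [ 0.03009492 -2.46905221  4.24834143] 0.04677451388392468 [[-75.54394342  26.55429084  79.3758105 ]]
```

View pics/w3.png

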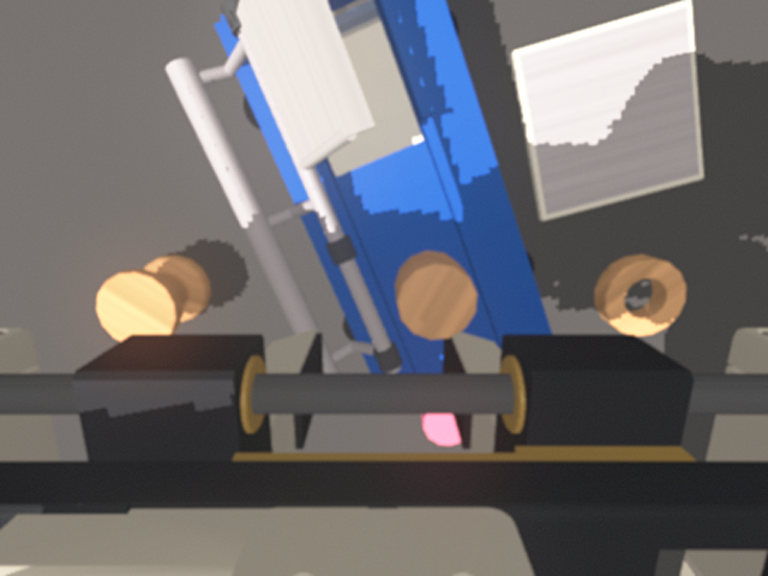

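View pics/s3.png

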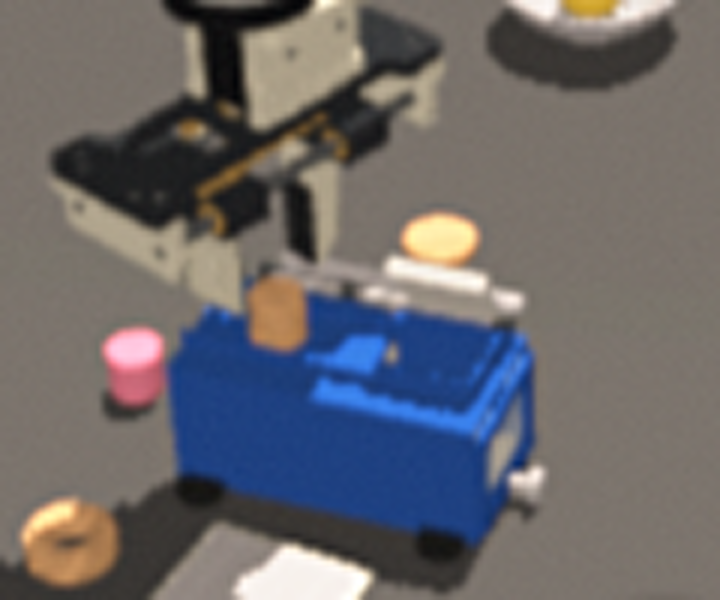

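View pics/d3.png

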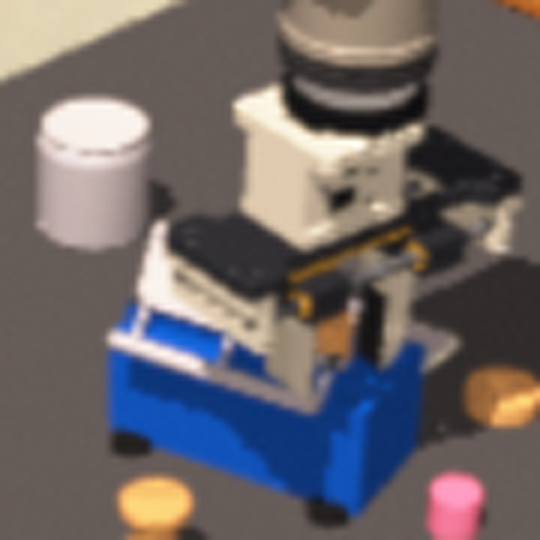

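```bash
cat > lid.py <<'E'
from h import *
c=dict(np.load('wl.npz'))
v,u=np.mgrid[5:110,150:260]; uv=np.c_[u.ravel(),v.ravel()]
P=tof(pts(c,uv)); m=(c['range_z'][uv[:,1],uv[:,0]]>0)&(P[:,0]>.004)&(P[:,0]<.045)&(P[:,2]>.095)&(P[:,1]<.03)
P=P[m]; q=P.mean(0); n=np.linalg.svd(P-q)[2][2]; n*=np.sign(n[2]); print('lid',len(P),n,np.arctan2(np.hypot(n[0],n[1]),n[2]),'edge',P[:,2].max())
E
python3 lid.py
```

```text
lid 4644 [-0.00246406  0.82963741  0.55829715] 0.9784644666954678 edge 0.12766445378163244
```

Request:
jog_arm(series=[[0.03,[0.0037,-0.0015,0],[0,0,0]],[0.03,[0.0074,-0.003,0],[0,0,0]],[0.03,[0.0111,-0.0044,0],[0,0,0]],[0.03,[0.0149,-0.0059,0],[0,0,0]],[0.03,[0.0186,-0.0074,0.0004],[0,0,0]],[0.03,[0.0223,-0.0089,0.0004],[0,0,0]],[0.03,[0.026,-0.0104,0.0004],[0,0,0]],[0.03,[0.0297,-0.0119,0.0004],[0,0,0]],[0.03,[0.0334,-0.0133,0.0004],[0,0,0]],[0.03,[0.0372,-0.0148,0.0004],[0,0,0]],[0.03,[0.0372,-0.0148,0.0004],[0,0,0]]])

```text
time: 4.52
tool_pos: [0.5025, 0.0095, 0.0789]
tool_rot: [-3.141, -0.001, -0.149]
contact_force: [-0.1, 0.6, 3.2]
opening: 0.0474
```

```bash
python3 look.py 4; python3 lid.py
```

```text
4.5167 [0.50253044 0.00951772 0.07894651] [-3.14128359e+00 -1.39545759e-03 -1.49280585e-01] [-0.12573165  0.60881895  3.1508253 ] 0.04742635681308776 [[-34.57848902  26.72447256  78.94650649]]
lid 1238 [-0.17375396  0.81215218  0.55697252] 0.9800602311418498 edge 0.1282518134485834
```

View pics/w4.png

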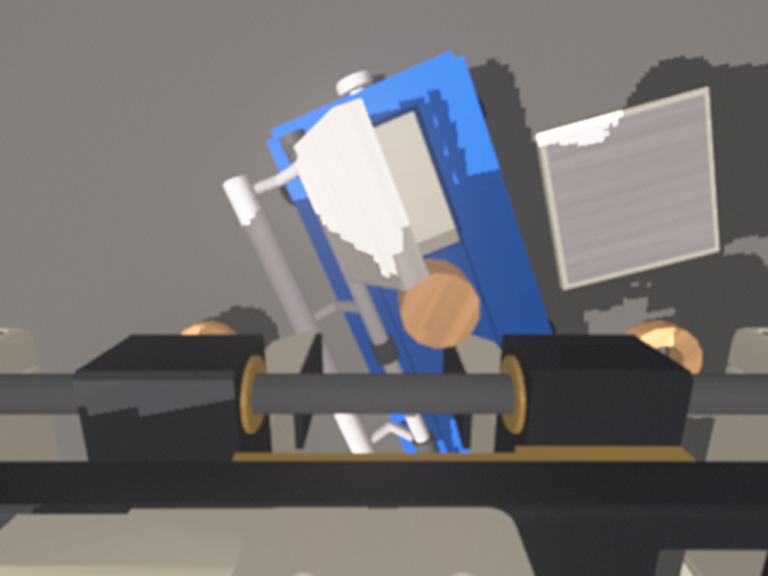

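View pics/s4.png

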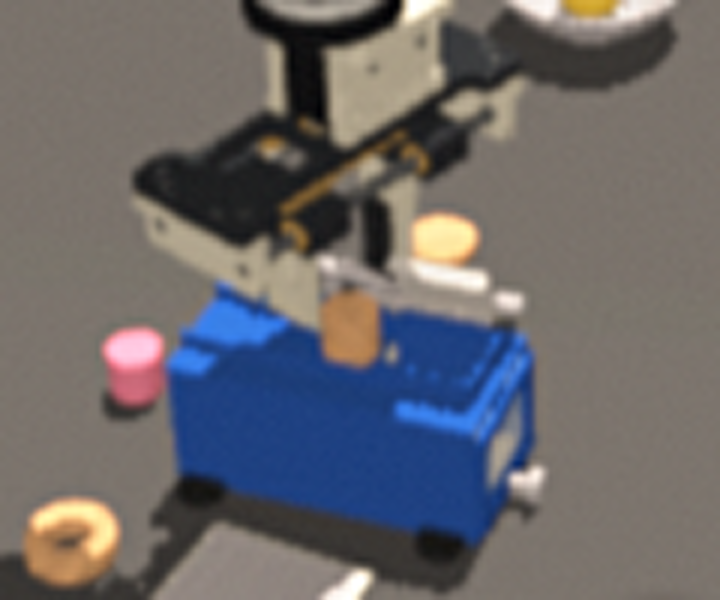

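The cylinder moved upright along the ledge to (441,307) in the wrist picture, just before the sill, and the lid is still held at about 1 rad. I'll carry on.

Request:
jog_arm(series=[[0.03,[0.0037,-0.0015,0],[0,0,0]],[0.03,[0.0074,-0.003,0],[0,0,0]],[0.03,[0.0111,-0.0044,0],[0,0,0]],[0.03,[0.0149,-0.0059,0],[0,0,0]],[0.03,[0.0186,-0.0074,0],[0,0,0]],[0.03,[0.0223,-0.0089,0],[0,0,0]],[0.03,[0.0251,-0.01,0],[0,0,0]],[0.03,[0.0251,-0.01,0],[0,0,0]],[0.03,[0.0251,-0.01,0],[0,0,0]],[0.03,[0.0251,-0.01,0],[0,0,0]]])

```text
time: 5.5
tool_pos: [0.5285, 0.0157, 0.0791]
tool_rot: [-3.141, -0.002, -0.149]
contact_force: [0.9, 1.9, 2.0]
opening: 0.0471
```

```bash
python3 look.py 5; python3 lid.py
```

```text
5.5 [0.5284838  0.01566787 0.07905487] [-3.14106418e+00 -1.84299252e-03 -1.49456043e-01] [0.92994385 1.85656264 1.96116939] 0.04707596620229382 [[-7.90644939 26.78255024 79.05486907]]lid.py:5: RuntimeWarning: Mean of empty slice.
  P=P[m]; q=P.mean(0); n=np.linalg.svd(P-q)[2][2]; n*=np.sign(n[2]); print('lid',len(P),n,np.arctan2(np.hypot(n[0],n[1]),n[2]),'edge',P[:,2].max())
  ret = um.true_divide(
Traceback (most recent call last):
  File "lid.py", line 5, in <module>
    P=P[m]; q=P.mean(0); n=np.linalg.svd(P-q)[2][2]; n*=np.sign(n[2]); print('lid',len(P),n,np.arctan2(np.hypot(n[0],n[1]),n[2]),'edge',P[:,2].max())
                                                                                                                                        ~~~~~~~~~~^^
ValueError: zero-size array to reduction operation maximum which has no identity
```

View pics/w5.png

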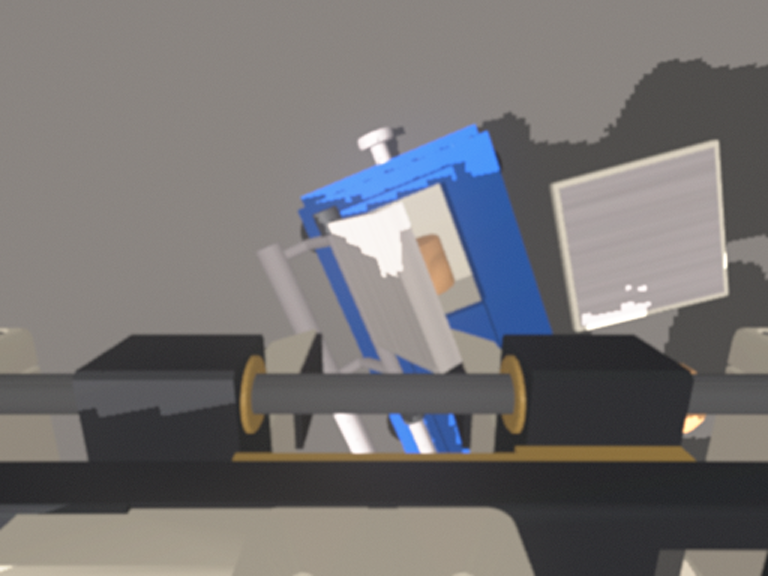

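View pics/s5.png

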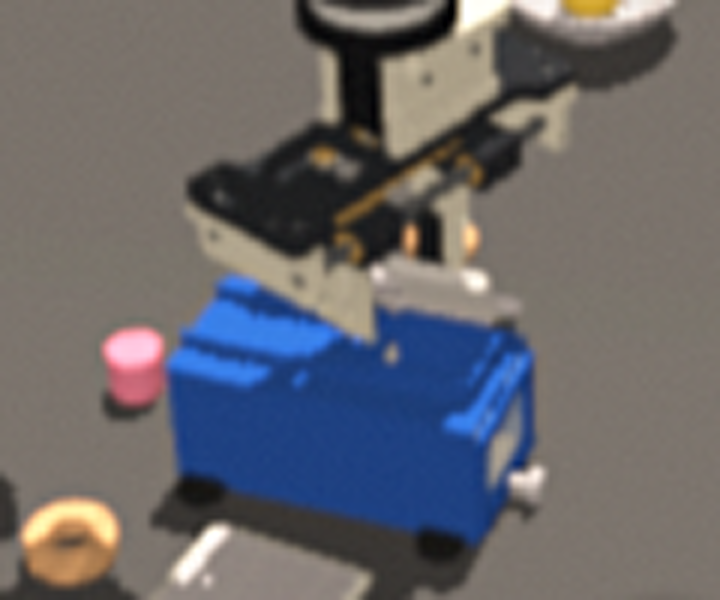

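The cylinder shows through the hatch at (435,262) in the wrist picture. I'll check its height before letting go.

```bash
python3 - <<'E'
from h import *
c=dict(np.load('wl.npz'))
print((tof(pts(c,np.array([[430,245],[435,262],[440,275],[440,285],[428,240]])//1.5))*1000).round(1))
E
```

```text
[[18.6 -6.8 36.3]
 [ 9.9 -6.7 35.1]
 [ 3.2 -6.5 35.8]
 [-1.4 -4.7 36.9]
 [20.  -7.  31.8]]
```

The cylinder's top is 36 mm above the counter, which puts it on the drawer floor. I'll slide back away from the lid, then rise slowly so it shuts gently.

Request:
jog_arm(series=[[0.03,[-0.006,0.0024,0],[0,0,0]],[0.03,[-0.012,0.0048,0],[0,0,0]],[0.03,[-0.018,0.0071,0],[0,0,0]],[0.03,[-0.0232,0.0093,0],[0,0,0]],[0.03,[-0.0232,0.0093,-0.005],[0,0,0]],[0.03,[-0.0232,0.0093,-0.01],[0,0,0]],[0.03,[-0.0232,0.0093,-0.016],[0,0,0]],[0.03,[-0.0232,0.0093,-0.022],[0,0,0]],[0.03,[-0.0232,0.0093,-0.028],[0,0,0]],[0.03,[-0.0232,0.0093,-0.034],[0,0,0]],[0.03,[-0.0232,0.0093,-0.042],[0,0,0]],[0.03,[-0.0232,0.0093,-0.06],[0,0,0]]])

```text
time: 6.65
tool_pos: [0.5022, 0.01, 0.1381]
tool_rot: [-3.142, 0.004, -0.149]
contact_force: [-0.4, 0.5, 0.5]
opening: 0.0473
```

Request:
jog_arm(series=[[0.03,[0,0,-0.025],[0,0,0]],[0.03,[0,0,-0.05],[0,0,0]],[0.03,[0,0,-0.08],[0,0,0]],[0.03,[0,0,-0.11],[0,0,0]],[0.03,[0,0,-0.11],[0,0,0]],[0.03,[0,0,-0.11],[0,0,0]],[0.03,[0,0,-0.11],[0,0,0]]])

```text
time: 7.23
tool_pos: [0.5029, 0.0099, 0.2485]
tool_rot: [-3.142, 0.001, -0.149]
contact_force: [0.5, -0.2, -0.4]
opening: 0.0471
```

```bash
python3 look.py 6; python3 - <<'E'
from h import *
c=dict(np.load('wl.npz'))
v,u=np.mgrid[0:384,0:512]; uv=np.c_[u.ravel(),v.ravel()]
P=tof(pts(c,uv)); m=(P[:,0]>.003)&(P[:,0]<.045)&(P[:,1]>-.016)&(P[:,1]<.018)&(P[:,2]>.06)&(P[:,2]<.15)
P=P[m]; A=np.c_[P[:,:2],np.ones(len(P))]; print(len(P),np.linalg.lstsq(A,P[:,2],rcond=None)[0])
E
```

```text
7.2333 [0.50292533 0.00989602 0.24847374] [-3.14154422e+00  7.83964428e-04 -1.49130560e-01] [ 0.52020074 -0.22076079 -0.40816908] 0.04708319999270829 [[-34.1076193   27.00254816 248.47373817]]
1286 [-0.00156573  0.00221276  0.08787285]
```

View pics/w6.png

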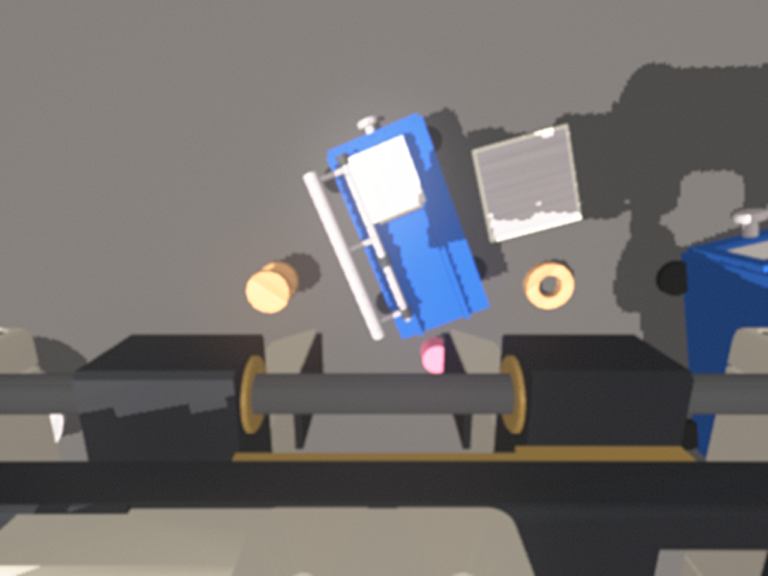

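View pics/s6.png

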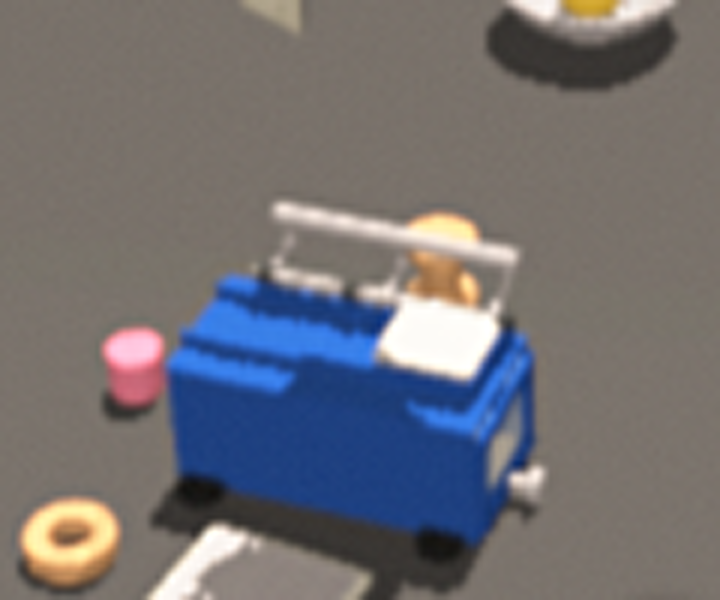

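The lid is level and shut (white plate around (385,180) in the wrist picture, tilt about 0.002). The ledge is empty, the bystanders are where they were, and the arm is clear.

```bash
python3 -c "
from cell import job; print(job.hand_in())"
```

```text
the job is handed in; nothing more can be done
None
```

I loaded the pine cylinder into the smaller blue feeder's drawer and handed the job in at about 7.4 s of the 38 s allowed; the system reports no verdict.

- **Opening the lid:** one fingertip pressed the thumb rail until the lid stood at about 1.0 rad. From the tip height I expected 1.1 rad, but both are above the 0.85 rad needed.
- **Pushing:** the other fingertip pushed the upright cylinder along the ledge, and it dropped through the hatch while the rail was still held down. I couldn't measure the lid angle at the moment of the drop, because the fit found no lid points in that picture. The picture showed the lid standing open, the tip was still at the same height (79 mm), and the force reading was still about 2 N.
- **Drawing back:** I slid the fingers back along the rail, rose slowly so the lid could spring shut, and moved clear.

**Last checks:**
- **Cylinder:** before I released the lid, its top was 36 mm above the counter, which puts it on the drawer floor.
- **Lid:** it is level and shut, with a tilt of about 0.002 and its top at 88 mm.
- **Ledge and bystanders:** the ledge is empty. The spool, ring, mirror, dish and ball show no movement by eye; I didn't measure them, and the jar and tin weren't in the final pictures.
- **Arm:** it is about 0.25 m up, with the force reading down to noise.

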